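# Open the puzzle box: door to its next stop, then the pedal

### The arm

A 7-joint arm with a two-finger parallel gripper is mounted at the origin on the work surface. World frame = base frame: x ahead of the robot, y to its left, z up, the work surface at z = 0. Lengths are in m, angles in rad, forces in N, time in s.
With the tool pointing down it reaches from about 0.425 to 0.925 m from the base axis. Payload 6.8 kg.
Tool frame: the origin (TCP) lies at the very end of the fingers, on their centre line; the grasp point (between the pads) lies 19 mm behind it (grip_point_offset is the distance from the TCP to the grasp point, in m); z points along the fingers, y is the line along which they close (so a half turn about z gives the same grasp; the last joint's range is limited). The gripper opens to 85 mm and grips with 20 to 120 N. Pads are 22 mm wide; open, the fingers measure 114 mm over their backs; the gripper's body (76 mm by 85 mm) begins 54 mm behind the grasp point. The pads swing forward as they close: fully open they stand 13 mm farther back than shut.
Start: joints at [1.028, 0.477, 0.022, 1.555, -0.011, 1.109, -0.083], TCP at [0.284, -0.612, 0.211] pointing down, gripper open.
Joint ranges: [-2.96, 2.96], [-0.34, 2.1], [-1.41, 1.46], [0.24, 2.44], [-1.37, 4.51], [0.17, 1.92], [-2.96, 2.96]. Speed limits (rad/s): [2.39, 2.39, 3.14, 3.14, 3.14, 3.14, 3.14].

### API

Orientations are given as a unit quaternion [w, x, y, z].
In Python, from station import * gives the robot as it stands.
- The arm moves only by the tool carry_out, never from a script. Its argument "rows" is text: rows parted by semicolons, each of 4 numbers parted by spaces: the shift along the world's x, y, z in mm, then the turn about the world's z in degrees. In form: dx dy dz yaw; .... A call has 1 to 10 rows; each row shifts and turns the commanded pose from where the row before left it; what a row does not reach is not made up. A row lasts 1/8 s, in which the tool goes at most 62.5 mm and 10.7 degrees, less where a joint would pass 70% of its speed; a pose out of reach is approached as far as the arm can. A call is refused whole if a number of a shift passes 62.5 or a number of a turn 10.7, either way. A call with a gripper value outside its range is refused whole. "claw" is the finger opening in mm, from 0 to 85.4, set as the call begins (left out, the last holds). The fingers move at their own pace and stop on an object; "force" is the grip in N (left out, the last holds). Time passes only in rows, so rows that do not move let the fingers close. It gives the time, the measured TCP pose, the force, the opening and the grip force at its end, in the units of the state.
- get_obs(): the state, without advancing time (a new reading comes with each control period).
- read_camera(name): name is "side" or "top" or "wrist"; returns a dict with "img" (480x640x3 uint8, blue, green, red), "fov_y" (degrees; the focal length in pixels is half the picture's height over the tangent of half this angle, whatever the lens; pixels are square), "cx", "cy" (the principal point, pixels), "world_to_cam" (4x4, takes a point from world to camera coordinates). Camera axes: x right, y up, looking along -z (the intrinsics and any distortion apply to the point x, -y, -z); pixel columns grow to the right and rows downward; lengths in m; the calibration is good to about 2 mm. A picture is of the moment at which its call begins. There is no depth.
- hand_in(): hands the job in; it is judged then, once.
Trained networks look in the newest picture that a camera, given by its name, has taken for a name from the list of things; names that differ only in an ending like _2 or _b are one class to them, and where a whole thing is asked for, a point or a joint stands for the part that bears it (a point fixed in the world has none). Each returns a list of dicts, best first, with "confidence" (0 to 1); they miss things now and then, are a little off and sometimes report something else, mostly with a low value. They report only what shows in the picture. A call takes as long as a camera call.
- recognise(camera, thing): "centre" ([column, row] in pixels, amid what is visible of it).
- outline_of(camera, thing): "pixels" (480x640 bool, what is visible of it) and "centre" ([column, row] in pixels, amid what is visible of it).
- place_of(camera, thing): "centre" ([column, row] in pixels: a listed point, or the origin of a listed thing).
The state is a dict: "t": time; "q": joint angles; "joint_vel": joint speeds; "joint_torque": joint torques, N m; "eef_pos": TCP position; "tool_rot": TCP orientation; "contact_force": force on the tool from outside, world axes, zero at the start; "torque": the same for the moment, N m; "gripper_width": opening from 0.0 (shut) to 1.0 (fully open); "grasp_force": force on a finger pad.
Only numpy, scipy, OpenCV 4.12 (cv2) and the standard library are available. Lean on these libraries where they do the work, as an engineer would, in place of code of your own. Each camera call takes 0.05 s, during which the arm holds its last target. There are 200 camera calls.

### The job

On the beech puzzle box, slide the door along its rail to the next stop, where it clicks in between the first pair of steel ridges; this uncovers the steel pedal and leaves the round mirror at the other end clear. Then press the pedal right down to its stop so that the little drawer springs out, and let the pedal come back up. Leave the drawer out and the door at that stop, and do not disturb the plate, jar, beaker or spoon.

Things in the scene. Friction and masses are not known exactly. Their poses are not given: they have to be found in the camera images.
- tray: Fixed pine high chair tray, 460 x 740 mm, board 16 mm thick with an 8 mm high rim; origin under its centre, z up. Everything stands on the board.
- puzzle_box: Fixed brown oiled beech box, 180 (x) x 300 (y) mm; origin: centre of its underside. Deck at z = 64 mm. Bays along y: y = -90 mm pedal, 0 plain wood, +90 mm round steel mirror. Pairs of steel ridges across the far (+x) deck edge at y = 0 and +90 mm are the door's two stops. Two rails along y (x = -72 to -60 and 60 to 72 mm) rise to z = 74 mm, a guide strip (x = -88 to -78 mm) to z = 82 mm.
- door (a joint): How far the door has slid along the box's +y, m, 0 to 0.182. 0 = at the end, over the pedal. Door centre is at box y = -90 mm + this. It clicks at 0.090 (next stop: pedal uncovered, mirror clear) and 0.180 (last stop: covers the mirror). A sprung ball takes about 4 to 6 N to pass the ridges (6.6 mm either side of a stop) and centres the door in the stop.
- door_knob (a point): Point on the axis of the door's knob, 96 mm above the box's underside. The door is a pine plate 160 (x) x 84 (y) x 8 mm, its top 82 mm above the box's underside. The round pine knob on it, 28 mm in diameter and 28 mm high, stands at box x = 0, 20 mm towards +y from the door's centre; this point is 14 mm above the door's top. Axes as the box.
- pedal (a joint): Pedal angle in rad: 0 = up (level), 0.20 = down on its stop. A spring returns it; about 2 N at the press point starts it, 5 N brings it to the stop.
- pedal_press (a point): Where to press: top of the steel pedal plate (90 along x, 60 along y), at box x = -30, y = -90 mm, 75 mm from the hinge at its far (+x) end; 66 mm above the box's underside when up; goes down 15 mm here. The bay round the pedal is open from box x = -56 to 50 mm and 72 mm wide along y. The door lies over it until moved.
- drawer (a joint): How far the drawer has come out of the box's near (-x) face, in m: 0 = shut and latched (it gives a few mm inwards while the pedal goes down), 0.050 = fully out. A weak spring drives it out when the pedal lets go of its latch; it cannot be pulled open.
- drawer_front (a point): Centre of the drawer's front face (70 wide, 46 mm high), flush in the box's near face under the pedal when shut, 30 mm above the box's underside. The space 55 mm in front of it must stay free.
- plate: Loose blue plastic plate, 160 mm across, 18 mm high, on the tray beyond the box; origin at the centre of its underside. Leave it alone.
- jar: Loose glass jar with steel twist cap, 68 mm across, 95 mm high, upright beside one end of the box; origin at the centre of its underside. Leave it alone.
- beaker: Loose steel beaker, 68 mm across the rim, 85 mm high, upright beside the other end of the box; origin at the centre of its underside. Leave it alone.
- spoon: Loose wooden spoon, 180 mm long, lying on the tray beyond the box; origin under its middle, x along its length. Leave it alone.

How it is judged:
By the outcome, as a careful person would: the job done as asked, in the order asked, and still so for the second after the job is handed in, with the robot touching nothing.
It also fails if it takes over 45 s, if anything falls off the work surface, if the arm or the gripper's body presses on something with over 40 N, if the wrist force passes 120 N, or if a joint passes its speed limit or range.

## Working session

There is one attempt and no reset: what is moved stays moved. The work goes in short steps, Python scripts to look and compute and a tool call to move; the robot and the scene stay as the last step left them, time stands still between calls to the robot, and variables do not carry over. Pictures are saved under pics/ and viewed, at most 10 in all, crops included, and the job is handed in when it is done.

Besides the shell and the picture viewer there is one more tool, called after "Request:" as a command line: name --argument value ..., lists and objects as JSON in quotes. carry_out: Moves the arm, as the interface text tells. Its arguments: {"type":"object","properties":{"rows":{"type":"string"},"claw":{"type":"number"},"force":{"type":"number"}},"required":["rows"]}

```bash
mkdir -p pics; cat > h.py <<'E'
from station import *
import numpy as np, cv2
def ray(c,px):
    f=240/np.tan(np.radians(c["fov_y"]/2)); T=np.array(c["world_to_cam"])
    d=np.array([(px[0]-c["cx"])/f,-(px[1]-c["cy"])/f,-1.]); R=T[:3,:3]
    return -R.T@T[:3,3], R.T@d
def at_z(c,px,z):
    o,d=ray(c,px); return o+d*(z-o[2])/d[2]
def proj(c,p):
    f=240/np.tan(np.radians(c["fov_y"]/2)); T=np.array(c["world_to_cam"]); q=T[:3,:3]@np.array(p)+T[:3,3]
    return np.array([c["cx"]+f*q[0]/-q[2], c["cy"]-f*q[1]/-q[2]])
def tri(cs,pxs):
    A=np.zeros((3,3));b=np.zeros(3)
    for c,p in zip(cs,pxs):
        o,d=ray(c,p); d/=np.linalg.norm(d); M=np.eye(3)-np.outer(d,d); A+=M;b+=M@o
    return np.linalg.solve(A,b)
E
python3 - <<'E'
from h import *
C={n:read_camera(n) for n in("top","side")}
for n in C:
    cv2.imwrite(f"pics/{n}0.png",C[n]["img"]); print(n,{k:v for k,v in C[n].items() if k not in("img","world_to_cam")}, ray(C[n],(320,240)))
for t in ["puzzle_box","door_knob","pedal_press","drawer_front","tray","jar","beaker","plate","spoon"]:
    r={n:place_of(n,t) for n in C}
    for n in r: print(t,n,[(np.round(x["centre"],1),round(x["confidence"],2)) for x in r[n][:2]])
    if all(r.values()): print("  ",tri(C.values(),[r[n][0]["centre"] for n in C]).round(4))
print(get_obs()["t"])
E
```

```text
top {'fov_y': 55.18726616421437, 'cx': 313.6410751167803, 'cy': 234.86389953704554} (array([0.53082483, 0.03731942, 0.96236152]), array([ 0.11946505, -0.02154358, -0.99276424]))
side {'fov_y': 44.06846786095035, 'cx': 321.83655535485957, 'cy': 249.0166401093318} (array([-0.00273573,  0.71486299,  0.96493837]), array([ 0.50392524, -0.56130055, -0.65669006]))
puzzle_box top [(array([323. , 261.7]), 0.76)]
puzzle_box side [(array([331.6, 287. ]), 0.69)]
   [0.5978 0.0086 0.0201]
door_knob top [(array([355.9, 257.6]), 0.56)]
door_knob side [(array([349.9, 239.1]), 0.89)]
   [ 0.5987 -0.0485  0.1244]
pedal_press top []
pedal_press side []
drawer_front top []
drawer_front side [(array([387.4, 279.7]), 0.8), (array([330.5, 287.4]), 0.39)]
tray top []
tray side []
jar top [(array([196.6, 258.6]), 0.94)]
jar side [(array([245.1, 359.4]), 0.89)]
   [0.5988 0.2696 0.0093]
beaker top [(array([479.7, 267.7]), 0.64)]
beaker side [(array([417.8, 224.2]), 0.87)]
   [ 0.5932 -0.319   0.0058]
plate top []
plate side [(array([315. , 225.2]), 0.77)]
spoon top [(array([270.3, 179.9]), 0.76)]
spoon side [(array([239.7, 276.8]), 0.81)]
   [0.77   0.1239 0.0191]
1.0
```

View pics/top0.png

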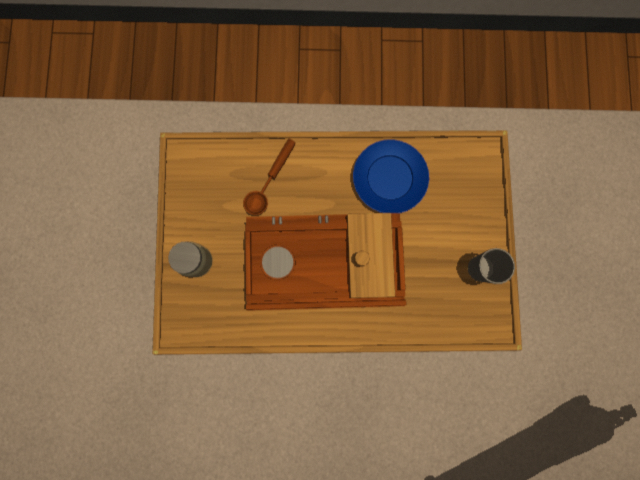

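View pics/side0.png

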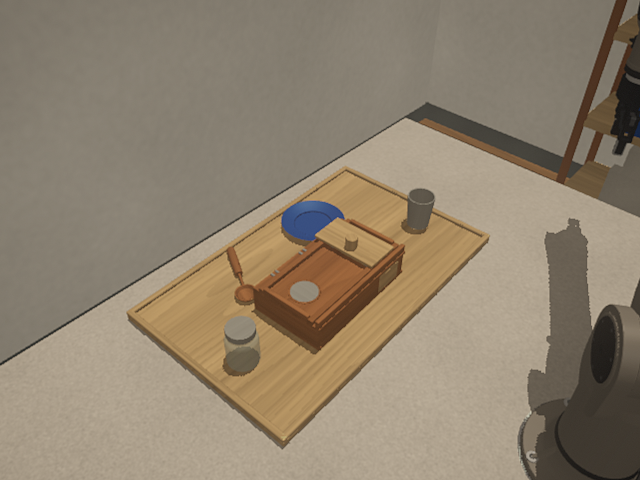

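```bash
python3 - <<'E'
from h import *
from scipy.optimize import least_squares
C={n:read_camera(n) for n in("top","side")}
obs=[]
for n in C:
    for t,p in [("puzzle_box",(0,0,0)),("door_knob",(0,-.07,.096)),("drawer_front",(-.09,-.09,.03))]:
        for r in place_of(n,t)[:1]: obs.append((n,t,p,np.array(r["centre"])))
    for r in outline_of(n,"door")[:1]:
        m=r["pixels"].astype(np.uint8); c=max(cv2.findContours(m,0,1)[0],key=cv2.contourArea)
        e=cv2.approxPolyDP(c,6,True)[:,0]; print(n,"door",m.sum(),e.tolist(),cv2.minAreaRect(c))
        obs.append((n,"door",(0,-.09,.082),np.array(r["centre"])))
    # mirror
    hsv=cv2.cvtColor(C[n]["img"],cv2.COLOR_BGR2HSV); m=((hsv[...,1]<70)&(hsv[...,2]>60)).astype(np.uint8)
    g=(277,262) if n=="top" else (305,292)
    k,l,s,ce=cv2.connectedComponentsWithStats(m); i=l[g[1],g[0]]; print("mirror",n,s[i],ce[i]); obs.append((n,"mirror",(0,.09,.064),ce[i]))
def W(v,p):
    c,s=np.cos(v[2]),np.sin(v[2]); return [v[0]+c*p[0]-s*p[1],v[1]+s*p[0]+c*p[1],.016+p[2]]
f=lambda v:np.concatenate([proj(C[n],W(v,p))-o for n,_,p,o in obs])
r=least_squares(f,[.6,.01,0],loss="soft_l1",x_scale=[.01,.01,.01]); print(r.x,np.degrees(r.x[2]))
for (n,t,_,_),e in zip(obs,f(r.x).reshape(-1,2)): print(n,t,e.round(1))
print("knob",W(r.x,(0,-.07,.096)),"press",W(r.x,(-.03,-.09,.066)))
for n in C:
    im=C[n]["img"].copy()
    Q=lambda P,col: cv2.polylines(im,[np.int32([proj(C[n],W(r.x,p))*16 for p in P])],True,col,1,cv2.LINE_AA,4)
    Q([(a*.09,b*.15,.064) for a,b in((-1,-1),(-1,1),(1,1),(1,-1))],(0,255,0))
    Q([(a*.09,b*.15,0) for a,b in((-1,-1),(-1,1),(1,1),(1,-1))],(0,255,255))
    Q([(a*.08,-.09+b*.042,.082) for a,b in((-1,-1),(-1,1),(1,1),(1,-1))],(255,0,255))
    a=(230,200) if n=="top" else (240,190)
    C[n]=C[n]; im=im[a[1]:a[1]+160,a[0]:a[0]+190]; globals()[n]=cv2.resize(im,None,fx=2.1,fy=2.1,interpolation=cv2.INTER_CUBIC)
    if n=="side": cv2.imwrite("pics/ov.png",np.hstack([top,side]))
E
```

```text
top door 3735 [[347, 214], [351, 296], [393, 295], [390, 214]] ((370.1222229003906, 254.44390869140625), (84.89395141601562, 45.043731689453125), 87.1375961303711)
mirror top [263 248  29  29 667] [277.42578711 262.02998501]
side door 1938 [[314, 235], [368, 267], [390, 249], [338, 219]] ((352.1399230957031, 241.78416442871094), (73.82081604003906, 30.040647506713867), 27.758541107177734)
mirror side [290 281  28  21 455] [303.87252747 291.07252747]
[0.59750599 0.01156356 0.05269283] 3.0190769839364524
top puzzle_box [-2.6 -1.7]
top door_knob [ 3.4 -0.5]
top drawer_front [10.5 48. ]
top door [0.5 3. ]
top mirror [-1.1 -0. ]
side puzzle_box [-0.2  0.7]
side door_knob [-2.2  0.6]
side drawer_front [ 0.3 -3.4]
side door [ 0.1 -0.1]
side mirror [-0.6  0.2]
knob [np.float64(0.6011927782454124), np.float64(-0.058339279362632376), 0.112] press [np.float64(0.5722877856950273), np.float64(-0.07989157403540866), 0.082]
```

View pics/ov.png

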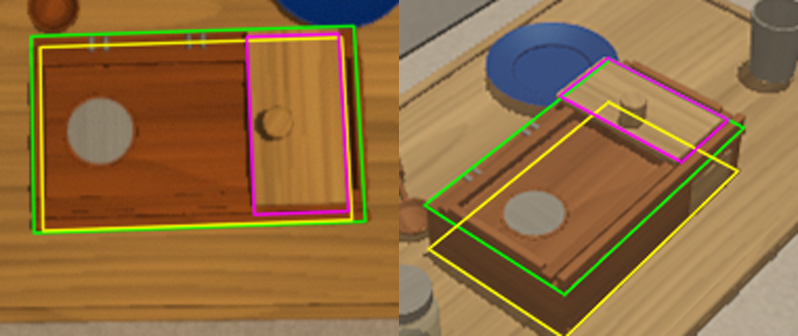

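```bash
python3 - <<'E'
from h import *
from scipy.spatial.transform import Rotation as R
o=get_obs(); print(o["t"],o["eef_pos"],o["gripper_width"]); print(R.from_quat(np.roll(o["tool_rot"],-1)).as_matrix().round(3))
E
```

```text
1.5 [ 0.28437183 -0.61221875  0.21053715] 0.998688154285099
[[ 0.907  0.421  0.   ]
 [ 0.421 -0.907 -0.   ]
 [ 0.     0.    -1.   ]]
```

Request:
carry_out --rows "22 40 0 0;22 40 0 0;22 40 0 0;22 40 0 0;22 40 0 0;22 40 0 0;22 40 0 0;22 40 0 0;22 40 0 0;22 40 0 0" --claw 85

```text
t: 2.75
eef_pos: [0.505, -0.211, 0.2108]
tool_rot: [0.0, 0.976, 0.216, 0.0]
contact_force: [0.8, 0.2, -0.1]
gripper_width: 0.996
grasp_force: 0.0
```

Request:
carry_out --rows "24 38 0 -5.5;24 38 0 -5.5;24 38 0 -5.5;24 39 0 -5.5;0 0 0 0;0 0 0 0"

```text
t: 3.5
eef_pos: [0.6001, -0.0598, 0.2104]
tool_rot: [0.0, 1.0, 0.026, -0.0]
contact_force: [0.5, -0.8, 0.4]
gripper_width: 0.995
grasp_force: 0.0
```

```bash
python3 - <<'E'
from h import *
from scipy.spatial.transform import Rotation as R
o=get_obs(); print(o["eef_pos"]); print(R.from_quat(np.roll(o["tool_rot"],-1)).as_matrix().round(3))
c=read_camera("wrist"); im=c["img"].copy(); print(c["fov_y"],ray(c,(320,240)))
for t in("door_knob","puzzle_box"):
    for r in place_of("wrist",t)[:2]: print(t,r["centre"],r["confidence"],at_z(c,r["centre"],.112 if t=="door_knob" else .016))
x,y,w=.5975,.0116,.0527
W=lambda p:[x+np.cos(w)*p[0]-np.sin(w)*p[1],y+np.sin(w)*p[0]+np.cos(w)*p[1],.016+p[2]]
Q=lambda P,col: cv2.polylines(im,[np.int32([proj(c,W(p)) for p in P])],True,col,1)
Q([(a*.08,-.09+b*.042,.082) for a,b in((-1,-1),(-1,1),(1,1),(1,-1))],(255,0,255))
th=np.linspace(0,6.28,40); Q([(.014*np.cos(a),-.07+.014*np.sin(a),.110) for a in th],(0,255,0))
cv2.imwrite("pics/w1.png",im)
E
```

```text
[ 0.60006487 -0.05982985  0.21036978]
[[ 0.999  0.051 -0.   ]
 [ 0.051 -0.999 -0.001]
 [-0.     0.001 -1.   ]]
70.22618652550989 (array([ 0.66780083, -0.05732325,  0.3734804 ]), array([-0.25447702, -0.02187086, -0.96692039]))
door_knob [311.5, 236.6] 0.57 [ 0.60141046 -0.05638066  0.112     ]
puzzle_box [248.8, 216.1] 0.92 [0.59602795 0.01155449 0.016     ]
```

View pics/w1.png

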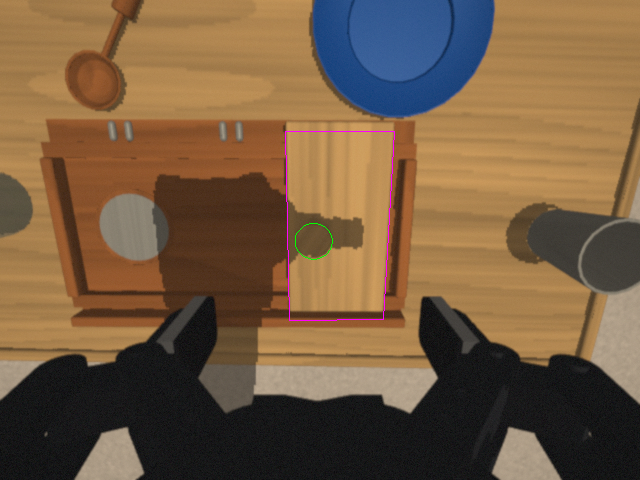

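Request:
carry_out --rows "2 1 -25 0;2 1 -25 0;0 0 -25 0;0 0 -20 0;0 0 -8 0;0 0 -4 0;0 0 0 0;0 0 0 0"

```text
t: 4.65
eef_pos: [0.6049, -0.0573, 0.1043]
tool_rot: [0.0, 1.0, 0.025, 0.001]
contact_force: [0.3, -0.1, -0.6]
gripper_width: 0.994
grasp_force: 0.0
```

Request:
carry_out --rows "0 0 0 0;0 0 0 0;0 0 0 0;0 0 0 0;0 0 0 0;0 0 0 0" --claw 10 --force 25

```text
t: 5.4
eef_pos: [0.6044, -0.0572, 0.1037]
tool_rot: [0.0, 1.0, 0.025, 0.0]
contact_force: [-1.4, 0.5, 3.3]
gripper_width: 0.289
grasp_force: 24.7
```

Request:
carry_out --rows "-0.5 10 0 0;-0.5 10 0 0;-0.5 10 0 0;-0.5 10 0 0;-0.5 10 0 0;-0.5 10 0 0;-0.5 10 0 0;-0.5 10 0 0;-0.5 10 0 0;0 0 0 0"

```text
t: 6.65
eef_pos: [0.6001, 0.0344, 0.1038]
tool_rot: [-0.0, 1.0, 0.026, 0.0]
contact_force: [-0.7, 1.0, 5.4]
gripper_width: 0.287
grasp_force: 25.0
```

```bash
python3 - <<'E'
from h import *
o=get_obs(); print(o["eef_pos"],o["contact_force"],o["gripper_width"])
c=read_camera("wrist"); cv2.imwrite("pics/w2.png",c["img"])
E
```

```text
[0.60006969 0.03442832 0.10375359] [-0.73695562  0.98692819  5.43654305] 0.28704847433902214
```

View pics/w2.png

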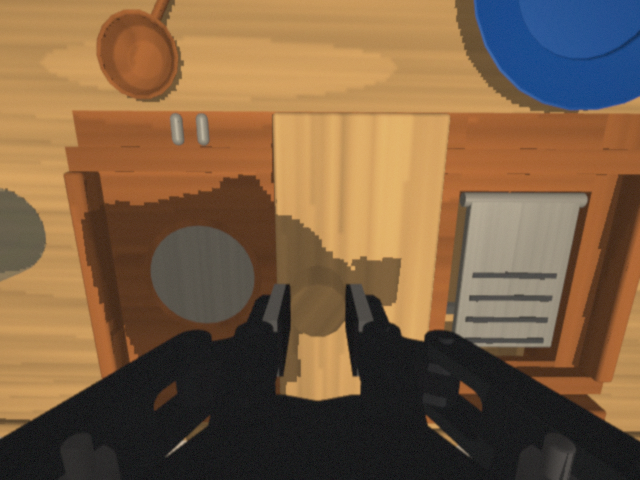

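The door has moved with the knob: the pedal shows at (520,270) and the mirror is clear at (203,273). I'll release and check where the door sits.

Request:
carry_out --rows "0 0 0 0;0 0 0 0;0 0 0 0;0 0 0 0;0 0 20 0;0 0 30 0;0 0 30 0;0 0 15 0;0 0 0 0" --claw 70

```text
t: 7.82
eef_pos: [0.6004, 0.0328, 0.1992]
tool_rot: [-0.0, 1.0, 0.025, 0.001]
contact_force: [-0.7, 0.3, -0.1]
gripper_width: 0.824
grasp_force: 0.0
```

```bash
python3 - <<'E'
from h import *
C={n:read_camera(n) for n in("top","side","wrist")}
o=get_obs(); print(o["t"],o["eef_pos"])
x,y,w=.5985,.0116,.0527
W=lambda p:[x+np.cos(w)*p[0]-np.sin(w)*p[1],y+np.sin(w)*p[0]+np.cos(w)*p[1],.016+p[2]]
def B(q): d=np.array(q[:2])-[x,y]; return np.array([np.cos(w)*d[0]+np.sin(w)*d[1],-np.sin(w)*d[0]+np.cos(w)*d[1]])*1000
for n in C:
    for t,z in(("pedal_press",.082),("door_knob",.112),("puzzle_box",.016)):
        for r in place_of(n,t)[:1]: p=at_z(C[n],r["centre"],z); print(n,t,round(r["confidence"],2),p.round(4),"box",B(p).round(1))
    for r in outline_of(n,"door")[:1]: p=at_z(C[n],r["centre"],.098); print(n,"door",B(p).round(1))
print("model press",W((-.03,-.09,.066)))
im=C["wrist"]["img"]; c=C["wrist"]
Q=lambda P,col: cv2.polylines(im,[np.int32([proj(c,W(p)) for p in P])],True,col,1)
Q([(a*.08,b*.042,.082) for a,b in((-1,-1),(-1,1),(1,1),(1,-1))],(255,0,255))
Q([(a*.045,-.09+b*.03,.066) for a,b in((-1,-1),(-1,1),(1,1),(1,-1))],(0,255,0))
cv2.circle(im,np.int32(proj(c,W((-.03,-.09,.066)))),4,(0,0,255),1)
cv2.imwrite("pics/w3.png",im)
E
```

```text
7.975 [0.59899272 0.03263565 0.19709372]
top door [  85.4 -101.4]
side pedal_press 0.67 [ 0.5723 -0.0736  0.082 ] box [-30.7 -83.7]
side door_knob 0.86 [0.5937 0.0296 0.112 ] box [-3.9 18.2]
side puzzle_box 0.77 [0.5932 0.0078 0.016 ] box [-5.5 -3.5]
side door [2.1 2.6]
wrist pedal_press 0.91 [ 0.5742 -0.083   0.082 ] box [-29.3 -93.2]
wrist door_knob 0.91 [0.5962 0.0361 0.112 ] box [-1.  24.6]
wrist puzzle_box 0.82 [0.5997 0.0109 0.016 ] box [ 1.2 -0.8]
wrist door [20.1 -1.9]
model press [np.float64(0.5732824545663225), np.float64(-0.07985531915804792), 0.082]
```

View pics/w3.png

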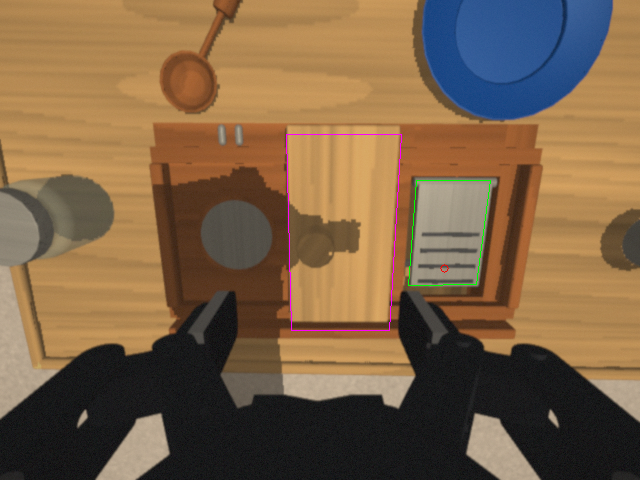

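Request:
carry_out --rows "-6 -28 0 0;-7 -28 0 0;-6 -28 0 0;-7 -29 0 0;0 0 -30 0;0 0 -40 0;0 0 -25 0;0 0 -10 0;0 0 0 0;0 0 0 0" --claw 0

```text
t: 9.82
eef_pos: [0.5748, -0.0803, 0.0947]
tool_rot: [0.0, 1.0, 0.025, 0.001]
contact_force: [-0.4, 0.0, -0.5]
gripper_width: -0.003
grasp_force: 0.0
```

Request:
carry_out --rows "0 0 -4 0;0 0 -4 0;0 0 -4 0;0 0 -4 0;0 0 -3 0;0 0 -3 0;0 0 -2 0;0 0 -2 0;0 0 0 0;0 0 0 0"

```text
t: 11.08
eef_pos: [0.5739, -0.0802, 0.0676]
tool_rot: [0.0, 1.0, 0.025, 0.0]
contact_force: [-0.2, 0.0, -0.2]
gripper_width: 0.004
grasp_force: 0.0
```

```bash
python3 - <<'E'
from h import *
a=read_camera("side")["img"][180:340,230:430]; b=read_camera("wrist")["img"]
cv2.imwrite("pics/p4.png",np.hstack([cv2.resize(a,(400,320),interpolation=2),cv2.resize(b[120:],(400,320))[:, :]]))
print(get_obs()["contact_force"],get_obs()["eef_pos"])
E
```

```text
[-0.25036109  0.84262428 -0.59992002] [ 0.57390706 -0.08020795  0.06760861]
```

View pics/p4.png

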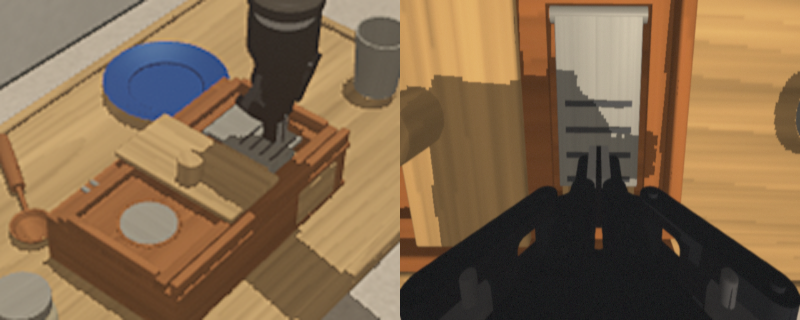

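Request:
carry_out --rows "0 0 -1 0;0 0 -1 0;0 0 -1 0;0 0 0 0"

```text
t: 11.68
eef_pos: [0.5737, -0.0802, 0.0644]
tool_rot: [-0.0, 1.0, 0.025, -0.0]
contact_force: [0.3, 0.4, 0.2]
gripper_width: -0.007
grasp_force: 0.0
```

```bash
python3 - <<'E'
from h import *
from scipy.optimize import least_squares
C={n:read_camera(n) for n in("top","side")}
obs=[]
D={"top":[[347,214],[350.5,297],[393.5,296],[391,214]],"side":[[338.5,218.5],[391,249],[368,267],[314,235.5]]}
# box: far/+y , near/+y, near/-y, far/-y ; side order: far/-y, near/-y, near/+y, far/+y
K={"top":[(1,1),(-1,1),(-1,-1),(1,-1)],"side":[(1,-1),(-1,-1),(-1,1),(1,1)]}
for n in C:
    for p,k in zip(D[n],K[n]): obs.append((n,(k[0]*.08,-.09+k[1]*.042,.082),np.array(p)))
for n,m in(("top",(277.4,262.0)),("side",(303.9,291.1))): obs.append((n,(0,.09,.064),np.array(m)))
def W(v,p):
    c,s=np.cos(v[2]),np.sin(v[2]); return [v[0]+c*p[0]-s*p[1],v[1]+s*p[0]+c*p[1],v[3]+p[2]]
f=lambda v:np.concatenate([proj(C[n],W(v,p))-o for n,p,o in obs])
r=least_squares(f,[.6,.01,0,.016],loss="soft_l1",x_scale=.01); print(r.x); print(f(r.x).reshape(-1,2).round(1).tolist())
o=get_obs();print(o["eef_pos"],o["contact_force"])
for n in C: 
    print(n,"tip px",proj(C[n],o["eef_pos"]))
    for t in("pedal_press","drawer_front"):
        print(t,[(x["centre"],x["confidence"]) for x in place_of(n,t)[:1]])
E
```

```text
[0.60525481 0.0109486  0.0443963  0.00829786]
[[0.3, -0.0], [-0.2, 0.7], [1.3, 0.5], [-0.2, -1.0], [-1.3, -0.2], [2.6, -1.2], [3.2, 0.8], [0.1, 0.6], [-0.4, -4.1], [-3.3, 0.6]]
[ 0.57383934 -0.08020742  0.06447648] [-0.3239673   0.34444511  0.04289572]
top tip px [369.63231818 274.05009375]
pedal_press [([375.3, 274.8], 0.6)]
drawer_front []
side tip px [365.36557278 257.40752883]
pedal_press [([365.8, 255.1], 0.92)]
drawer_front [([387.5, 278.8], 0.61)]
```

Request:
carry_out --rows "0 0 -1 0;0 0 -1 0;0 0 -1 0;0 0 -1 0;0 0 0 0"

```text
t: 12.6
eef_pos: [0.5738, -0.0802, 0.0606]
tool_rot: [0.0, 1.0, 0.025, -0.0]
contact_force: [-2.0, -0.8, 3.0]
gripper_width: -0.003
grasp_force: 1.2
```

Request:
carry_out --rows "0 0 -1 0;0 0 -1 0;0 0 -1 0;0 0 -1 0;0 0 -1 0;0 0 0 0"

```text
t: 13.35
eef_pos: [0.5738, -0.0802, 0.0554]
tool_rot: [-0.0, 1.0, 0.025, -0.0]
contact_force: [-2.3, -0.7, 3.4]
gripper_width: 0.001
grasp_force: 1.9
```

Request:
carry_out --rows "0 0 -1.5 0;0 0 -1.5 0;0 0 -1.5 0;0 0 -1.5 0;0 0 -1 0;0 0 -1 0;0 0 0 0"

```text
t: 14.22
eef_pos: [0.5744, -0.0802, 0.048]
tool_rot: [0.0, 1.0, 0.025, 0.0]
contact_force: [-1.5, 1.2, 7.4]
gripper_width: 0.002
grasp_force: 3.7
```

Request:
carry_out --rows "0 0 -1 0;0 0 -1 0;0 0 0 0;0 0 0 0"

```text
t: 14.72
eef_pos: [0.5746, -0.0803, 0.0472]
tool_rot: [0.0, 1.0, 0.025, 0.001]
contact_force: [-5.5, 0.1, 19.9]
gripper_width: -0.003
grasp_force: 9.7
```

The force rose sharply at z = 0.047, so the pedal is on its stop. I'll lift off and check.

Request:
carry_out --rows "0 0 3 0;0 0 4 0;0 0 5 0;0 0 10 0;0 0 30 0;0 0 40 0;0 0 40 0;-15 -40 20 0;-15 -40 0 0;0 0 0 0"

```text
t: 15.98
eef_pos: [0.5422, -0.1646, 0.1979]
tool_rot: [0.001, 1.0, 0.022, -0.0]
contact_force: [1.1, 0.4, 0.0]
gripper_width: 0.002
grasp_force: 0.0
```

```bash
python3 - <<'E'
from h import *
a=read_camera("side"); b=read_camera("wrist")
for n in("side","wrist"):
    for t in ("drawer_front","door_knob","pedal_press"): print(n,t,[(x["centre"],round(x["confidence"],2)) for x in place_of(n,t)[:1]])
cv2.imwrite("pics/p5.png",np.hstack([cv2.resize(a["img"][180:380,210:430],(400,364),interpolation=2),cv2.resize(b["img"],(400,364))]))
print(get_obs()["contact_force"],get_obs()["eef_pos"])
E
```

```text
side drawer_front [([406.2, 289.6], 0.96)]
side door_knob [([404.8, 293.0], 0.2)]
side pedal_press [([366.5, 254.7], 0.97)]
wrist drawer_front [([238.0, 295.7], 0.78)]
wrist door_knob []
wrist pedal_press [([221.0, 194.5], 0.62)]
[0.36446238 0.32688931 0.54046037] [ 0.54413499 -0.15912723  0.19735048]
```

View pics/p5.png

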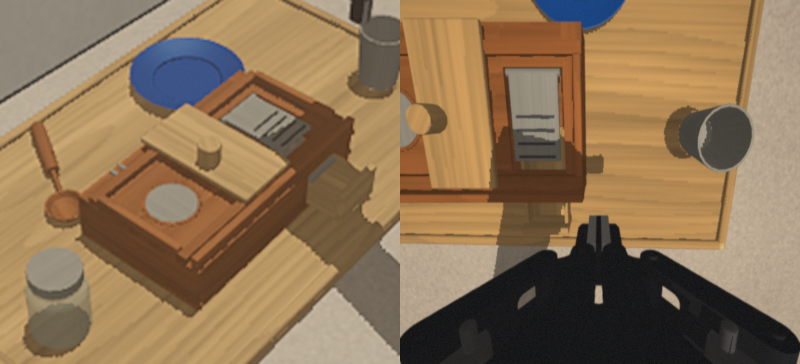

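The drawer is out at (345,185) in the left crop. The pedal is back up, and the door sits at its stop with the mirror clear. Nothing else has moved.

```bash
python3 -c "
from station import *
print(hand_in())"
```

```text
the job is handed in; nothing more can be done
None
```

I slid the door to its first stop and pressed the pedal down to its stop. The drawer sprang out, the pedal came back up, nothing else in the final pictures looked moved, and I handed the job in at about 16 s; no verdict came back.

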